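# Unbolt and hold open the sprung cover of a control-unit test fixture

## Robot

A 6-joint arm with a two-finger parallel gripper is mounted at the origin on the work surface. World frame = base frame: x ahead of the robot, y to its left, z up, the work surface at z = 0. Lengths are in mm, angles in rad, forces in N, time in s.
With the tool pointing down it reaches from about 275 to 825 mm from the base axis. Payload 4.9 kg.
Tool frame: the origin (TCP) lies on the centre line of the jaws, within the pads' length; the fingertips stand 14 mm ahead of it and the grasp point (between the pads) lies 5 mm behind it; z points along the fingers, y is the line along which they close (so a half turn about z gives the same grasp; the last joint's range is limited). The gripper opens to 85 mm and grips with 20 to 120 N. Pads are 22 mm wide; open, the fingers measure 114 mm over their backs; the gripper's body (76 mm by 85 mm) begins 54 mm behind the grasp point. The pads swing forward as they close: fully open they stand 13 mm farther back than shut.
Start: joints at [1.12, 0.326, -0.193, 1.052, 0, 1.437], TCP at [171.335, 522.65, 245.281] pointing down, gripper open.
Joint ranges: [-2.65, 2.65], [-0.97, 1.79], [-1.3, 1.35], [-1.93, 2.1], [-1.47, 1.37], [-3.14, 3.14]. Speed limits (rad/s): [2.57, 2.57, 3.14, 3.14, 3.14, 3.14].

## Interface

Orientations are given as a 3x3 rotation matrix whose columns are the frame's x, y, z axes.
In Python, from station import ctrl, capture gives the robot as it stands. The module is installed in compiled form; this text tells all that it offers.
- The arm moves only by the tool play_rows, never from a script. Its argument "moves" is a list of rows, each an object of numbers: "tx", "ty", "tz": the shift along the tool's x, y, z each as a share of 0.4 m, from -1 to 1; "rx", "ry", "rz": the turn, a rotation vector about the tool's x, y, z each as a share of 180 degrees, from -1 to 1. A call has 1 to 5 rows; each row is the pose to reach, as a shift and turn from the pose commanded when the call began, along the tool's axes at that moment, turning the shorter way round; what a row does not reach only later rows make up. A row lasts 1/10 s, in which the tool goes at most 50 mm and 8.59 degrees, less where a joint would pass 70% of its speed; a pose out of reach is approached as far as the arm can. A call with a number of a shift or a turn outside -1 to 1 is refused whole. A call with a gripper value outside its range is refused whole. "claw" is the opening, from -1 (shut) to 1 (fully open), so that 0 is half open, set as the call begins (left out, the last holds). The fingers move at their own pace and stop on an object; the grip force is fixed at half the most. Time passes only in rows, so rows that repeat a pose let the fingers close. It gives the time, the measured TCP pose, the force, the opening and the grip force at its end, in the units of the state.
- ctrl.observe(): the state, without advancing time (a new reading comes with each control period).
- capture(name): name is "side" or "top" or "wrist"; returns a dict with "frame" (400x640x3 uint8, blue, green, red), "camera_matrix" (3x3 intrinsics, pixels), "rvec" (rotation vector, rad) and "tvec" (3), from world to camera coordinates, as OpenCV has them; the wrist camera has in their place "hand_eye" (4x4, takes a point from camera to tool coordinates, whose origin is the TCP and whose axes are the flange's). Camera axes: x right, y down, z forward; pixel columns grow to the right and rows downward; lengths in mm; the calibration is good to about 2 mm. A picture is of the moment at which its call begins: read the wrist's pose just before it. There is no depth.
- ctrl.job_done(): hands the job in; it is judged then, once.
The state is a dict: "clock": time; "joints": joint angles; "dq": joint speeds; "effort": joint torques, N m; "tcp_pos": TCP position; "tool_rot": TCP orientation; "ft_force": force on the tool from outside, world axes, zero at the start; "torque": the same for the moment, N m; "gripper_width": finger opening in mm; "grip_force": force on a finger pad.
Only numpy, scipy, OpenCV 4.12 (cv2) and the standard library are available. Lean on these libraries where they do the work, as an engineer would, in place of code of your own. Each camera call takes 0.05 s, during which the arm holds its last target. There are 200 camera calls.

## Task

A colleague needs to look at the board inside the test fixture: first, with the cover still shut, turn the handwheel clockwise until its pointer nose points at the index tab (this draws the locking bolt). Then raise the sprung cover by its grab bar clearly (5 to 10 degrees) past its balance point, ease it back and finish while still holding it still by the bar, about 8 degrees below the balance point, so that it would fall shut if released. Never let the cover fly open or slam, leave the wheel at its mark, and do not disturb the loose things around the fixture.

Things in the scene. Friction and masses are not known exactly. Their poses are not given: they have to be found in the camera images.
- fixture: Test fixture fixed to the bench: bed plate x -120 to 120, y -290 to 130, 12 mm thick; grey box x -70 to 85, y -110 to 110, top 100 mm, under a sprung aluminium cover; on its -y side a grey gear case x -115 to 15, y -275 to -155, top 70 mm, with a handwheel. Origin: bench surface under the cover's middle; x points away from the robot (within 0.2 rad), z up.
- wheel (a joint): Handwheel angle (rad), growing clockwise seen from above. At 0 its nose points along the fixture's +x; at 3.14 (half a turn) along -x, towards the robot, at the aluminium index tab on the gear case: the mark. Starts between 0 and 1.2; stops at -0.2 and 4.3 (the mark is no stop). Friction of 0.12 N m holds it where it is left. Needs several grasps.
- wheel_grip (a point): On the wheel's axis, 107 mm above the bench, the height to grip; x axis along the rib towards the nose. Wheel: aluminium disc of diameter 110 mm, top face 87 mm above the bench, with one straight black grip rib across its middle, 80 long, 14 wide, from 87 to 117 mm high; a low black nose beyond one end of the rib, out to the rim, is its pointer.
- cover (a joint): Cover angle (rad): 0 shut and level, growing as its robot-side edge rises; stop at 1.45. Balance point at 1.00 (57 degrees), shown by an aluminium mark on the thin steel quadrant at the cover's +y side: below it the cover falls shut (0.23 N m at 0, about 1 N at the bar, fading to none at 1.00), above it a spring drives it open (0.28 N m at 1.45). Hold at about 0.86.
- cover_hinge (a point): Middle of the cover's hinge line, on its far side, 106 mm above the bench, at fixture x 85, y 0 mm; the line runs along the fixture's y. The cover is a plate 170 (hinge to free edge) x 220 x 10 mm, centred on the hinge's height, 0.8 kg.
- grab_bar: Black round bar across the cover's front, diameter 14, 92 mm long along the fixture's y between two side arms (12 mm wide), in the cover's plane 215 mm from the hinge line, 45 mm out from the plate's edge, open behind and below. Origin: its centre (106 mm high when shut). It rolls freely on its own axis, so the gripper can pinch it from above and stay upright as the cover turns.
- ecu_front: Loose bystander: finned aluminium control unit 120 x 100 x 32 mm lying in front of the fixture; origin under its middle.
- screwdriver: Loose bystander: screwdriver 180 mm long lying in front of the gear case.
- parts_tray: Loose bystander: clear tray 70 x 100 x 25 mm on the fixture's +y side; origin under its middle.
- plug: Loose bystander: black connector block 45 x 70 x 38 mm on the fixture's +y side, farther from the robot than the tray; origin under its middle.

How it is judged (in metres and radians):
On the way, in this order (a step that is already met when the one before it is completed fails the run):
1. the handwheel's nose stands at the index tab, with the cover still shut (value of joint wheel between 2.9916 and 3.2916 rad and value of joint cover below 0.08 rad), for 0.2 s.
2. the cover is raised past its balance point, the wheel still at its mark (value of joint wheel between 2.9916 and 3.2916 rad and value of joint cover above 1.06 rad), for 0.1 s.
At the end, for the whole second after the job is handed in: The gripper still holds the cover by its grab bar (fingers in contact with the bar), the cover at rest 0.05 to 0.23 rad (3 to 13 degrees) below the balance point, i.e. between 0.77 and 0.95 rad, and the handwheel still within 0.15 rad (8.6 degrees) of its mark (value of joint wheel between 2.9916 and 3.2916 rad and value of joint cover between 0.77 and 0.95 rad and velocity of joint cover between -0.08 and 0.08 rad/s and contact force between the fingers and grab_bar above 0.08 N); the arm keeps its last pose, push and grip.
It fails at once if the cover is opened before the wheel is at its mark (within 0.15 rad) (value of joint cover above 0.15 rad and (value of joint wheel below 2.9916 rad or value of joint wheel above 3.2916 rad)).
It fails at once if the cover flies open or slams (faster than 2 rad/s) (velocity of joint cover above 2 rad/s or velocity of joint cover below -2 rad/s).
It fails at once if a loose thing beside the fixture is displaced by more than 20 mm (distance of any of ecu_front, screwdriver, parts_tray, plug from where it was at the start of the episode above 0.02 m).
It also fails if it takes over 62 s, if anything falls off the work surface, if the arm or the gripper's body presses on something with over 40 N, if the wrist force passes 120 N, or if a joint passes its speed limit or range.

## Working session

There is one attempt and no reset: what is moved stays moved. The work goes in short steps, Python scripts to look and compute and a tool call to move; the robot and the scene stay as the last step left them, time stands still between calls to the robot, and variables do not carry over. Pictures are saved under pics/ and viewed, at most 10 in all, crops included, and the job is handed in when it is done.

Besides the shell and the picture viewer there is one more tool, called after "Call:" by a JSON object that holds its "fn" and its "kwargs", one argument or row to a line. play_rows: Moves the arm, as the interface text tells. Shift numbers are shares of 0.4 m and turn numbers shares of 180 degrees, none past 1 either way. Its arguments: {"type":"object","properties":{"moves":{"type":"array"},"claw":{"type":"number"}},"required":["moves"]}

```bash
mkdir -p pics; python3 - <<'E'
from station import ctrl, capture
import cv2, numpy as np, pickle
d={}
for n in("top","side"):
    d[n]=capture(n); cv2.imwrite(f"pics/{n}0.png",d[n]["frame"])
pickle.dump(d,open("c0.pkl","wb"))
o=ctrl.observe(); print(o["clock"],o["tcp_pos"],np.round(o["tool_rot"],3))
for n in d: 
    R=cv2.Rodrigues(d[n]["rvec"])[0]; print(n,-R.T@np.ravel(d[n]["tvec"]),d[n]["camera_matrix"])
E
```

```text
0.1 [171.07894222 522.19492056 244.57782372] [[-0.95   0.311 -0.001]
 [ 0.311  0.95  -0.001]
 [ 0.    -0.002 -1.   ]]
top [488.56192611 124.9355465  963.96069347] [[410.33343268   0.         320.37705995]
 [  0.         410.33343268 198.04137385]
 [  0.           0.           1.        ]]
side [ 251.23314556 -459.97426506  651.46918603] [[380.76656643   0.         315.95257297]
 [  0.         380.76656643 197.13633573]
 [  0.           0.           1.        ]]
```

View pics/top0.png

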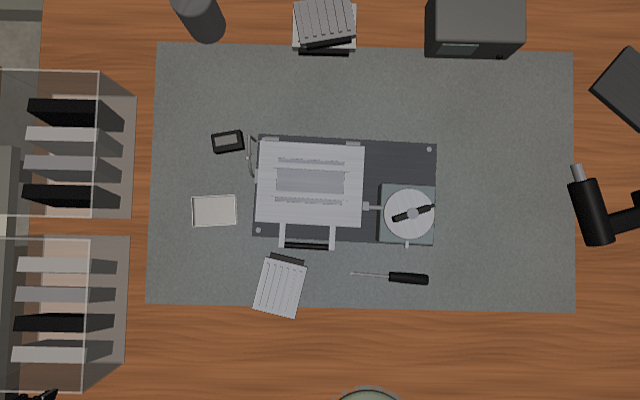

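View pics/side0.png

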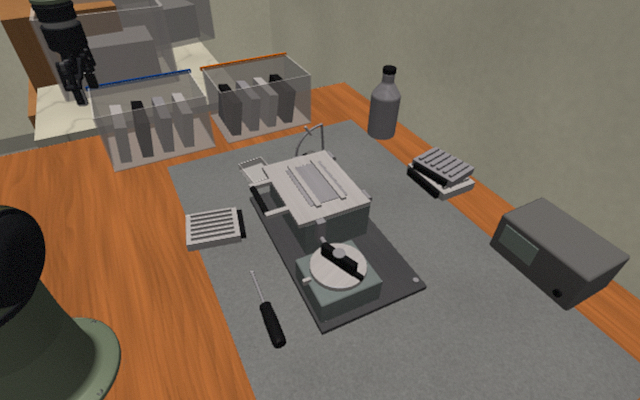

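```bash
cat > h.py <<'E'
import cv2, numpy as np
def ray(c,uv,z):
    R=cv2.Rodrigues(c["rvec"])[0]; t=np.ravel(c["tvec"]); o=-R.T@t
    d=R.T@np.linalg.inv(c["camera_matrix"])@np.array([uv[0],uv[1],1.]); return (o+d*(z-o[2])/d[2])[:2]
E
python3 - <<'E'
import pickle,cv2,numpy as np
from h import *
c=pickle.load(open("c0.pkl","rb"))["top"]; f=c["frame"]; g=f.max(2)
a=g[170:260,370:450]; print(ray(c,(409,214),87))
big=np.hstack([cv2.resize(f[175:255,370:445],None,fx=5,fy=5,interpolation=cv2.INTER_CUBIC),cv2.resize(f[175:255,262:347],None,fx=5,fy=5,interpolation=cv2.INTER_CUBIC)])
cv2.imwrite("pics/crop.png",big)
def comps(m,off,z,mina):
    n,l,s,ce=cv2.connectedComponentsWithStats(m.astype(np.uint8))
    for i in range(1,n):
        if s[i,4]>=mina:
            p=np.argwhere(l==i)[:,::-1]+np.array(off)
            W=np.array([ray(c,q,z) for q in p]); e,v=np.linalg.eigh(np.cov(W.T))
            (cc,ax,an)=cv2.minAreaRect(W.astype(np.float32))
            print(s[i],ce[i]+off,"mean",W.mean(0).round(1),"rect",np.round(cc,1),np.round(ax,1),"dir",np.degrees(np.arctan2(v[1,1],v[0,1])).round(1))
print("disc");comps(a>150,(370,170),87,100)
print("rib");comps(a<50,(370,170),117,30)
print("bar");comps(g[230:255,275:345]<40,(275,230),113,20)
E
```

```text
[508.92546126 -70.54952718]
disc
[  15   19   49   49 1530] [408.24183007 213.39411765] mean [510.2 -68.9] rect [511.2 -70.6] [102.8 102.9] dir -158.5
rib
[ 7 14  4 21 65] [378.87692308 195.06153846] mean [545.9  -0.9] rect [ 5.481e+02 -1.000e-01] [41.6  6.2] dir 178.6
[47 34 18 10 81] [424.77777778 208.09876543] mean [521.2 -96.4] rect [521.8 -98.9] [11.1 35.5] dir 112.0
[ 6 40  4 31 97] [377.42268041 224.69072165] mean [484.6   1.1] rect [484.    0.9] [61.8  6.2] dir 178.4
[22 42 16 10 62] [399.43548387 216.90322581] mean [501.8 -44.2] rect [501.6 -44.4] [11.8 32.3] dir 111.5
bar
[10 12 43  5 93] [306.10752688 243.87096774] mean [441.5 147.1] rect [441.5 147.3] [87.   4.7] dir 88.3
[10 16 43  4 79] [306.         247.58227848] mean [433.9 147.1] rect [433.8 147.1] [86.8  3.8] dir 88.2
```

View pics/crop.png

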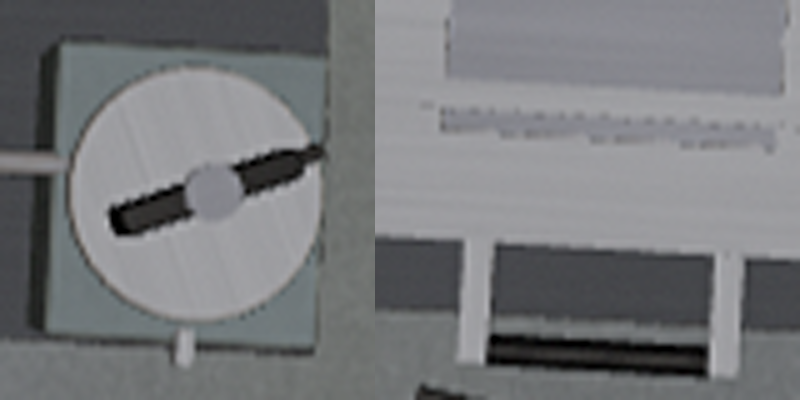

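```bash
cat >> h.py <<'E'
from scipy.spatial.transform import Rotation as Ro
def plan(o,pos,ya,tilt=0):
    """ya: world angle (deg) of tool y, tool down; prints shares"""
    a=np.radians(ya); y=np.array([np.cos(a),np.sin(a),0]); z=np.array([0,0,-1.]); x=np.cross(y,z)
    T=np.c_[x,y,z]; R=np.array(o["tool_rot"])
    s=R.T@(np.array(pos)-o["tcp_pos"])/400; r=Ro.from_matrix(R.T@T).as_rotvec()/np.pi
    print("t",s.round(4),"r",r.round(4),"rows",np.ceil(max(np.linalg.norm(s)*8,np.linalg.norm(r)*180/8.59)))
E
cat > p.py <<'E'
import sys; from h import *; from station import ctrl
v=[float(q) for q in sys.argv[1:]]; o=ctrl.observe(); plan(o,v[:3],v[3])
print(o["clock"],"j",np.round(o["joints"],3),"tcp",np.round(o["tcp_pos"],1),"ya",np.degrees(np.arctan2(o["tool_rot"][1][1],o["tool_rot"][0][1])).round(2),"F",np.round(o["ft_force"],1),"M",np.round(o["torque"],2),"w",np.round(o["gripper_width"],1),o["grip_force"])
E
python3 p.py 510.5 -70.3 215 200.4
```

```text
t [-1.2677 -1.1431  0.0754] r [-2.000e-04 -6.000e-04 -7.142e-01] rows 15.0
0.1 j [ 1.12   0.327 -0.193  1.052  0.     1.437] tcp [171.1 522.2 244.6] ya 71.85 F [-0.4  0.2 -0.6] M [-0.02 -0.03 -0.01] w 85.1 0.0
```

Call:
{"fn": "play_rows", "kwargs": {
  "moves": [
    {"tx": -0.4, "ty": -0.36, "tz": 0.02, "rz": -0.24},
    {"tx": -0.4, "ty": -0.36, "tz": 0.02, "rz": -0.24},
    {"tx": -0.4, "ty": -0.36, "tz": 0.02, "rz": -0.24},
    {"tx": -0.4, "ty": -0.36, "tz": 0.02, "rz": -0.24},
    {"tx": -0.4, "ty": -0.36, "tz": 0.02, "rz": -0.24}
  ]
}}

```text
schema error: expected keys tx, ty, tz, rx, ry, rz
```

```bash
python3 p.py 510.5 -70.3 215 200.4
```

```text
t [-1.2677 -1.1431  0.0754] r [-2.000e-04 -6.000e-04 -7.142e-01] rows 15.0
0.1 j [ 1.12   0.327 -0.193  1.052  0.     1.437] tcp [171.1 522.2 244.6] ya 71.85 F [-0.4  0.2 -0.6] M [-0.02 -0.03 -0.01] w 85.1 0.0
```

Call:
{"fn": "play_rows", "kwargs": {
  "moves": [
    {"tx": -0.4, "ty": -0.36, "tz": 0.02, "rx": 0, "ry": 0, "rz": -0.24},
    {"tx": -0.4, "ty": -0.36, "tz": 0.02, "rx": 0, "ry": 0, "rz": -0.24},
    {"tx": -0.4, "ty": -0.36, "tz": 0.02, "rx": 0, "ry": 0, "rz": -0.24},
    {"tx": -0.4, "ty": -0.36, "tz": 0.02, "rx": 0, "ry": 0, "rz": -0.24},
    {"tx": -0.4, "ty": -0.36, "tz": 0.02, "rx": 0, "ry": 0, "rz": -0.24}
  ]
}}

```text
clock: 0.6
tcp_pos: [278.6, 334.5, 236.9]
tool_rot: [[-0.929, -0.37, -0.0], [-0.37, 0.929, -0.001], [0.001, -0.001, -1.0]]
ft_force: [0.9, 0.2, 0.1]
gripper_width: 85.5
grip_force: 0.0
```

```bash
python3 p.py 510.5 -70.3 215 200.4
```

```text
t [-0.1646 -1.1545  0.0555] r [-0.000e+00 -3.000e-04 -4.928e-01] rows 11.0
0.6 j [ 0.707  0.121 -0.483  0.968 -0.     0.328] tcp [278.6 334.5 236.9] ya 111.69 F [0.9 0.2 0.1] M [ 0.03 -0.01  0.04] w 85.5 0.0
```

Call:
{"fn": "play_rows", "kwargs": {
  "moves": [
    {"tx": -0.09, "ty": -0.6, "tz": 0.03, "rx": 0, "ry": 0, "rz": -0.24},
    {"tx": -0.09, "ty": -0.6, "tz": 0.03, "rx": 0, "ry": 0, "rz": -0.24},
    {"tx": -0.09, "ty": -0.6, "tz": 0.03, "rx": 0, "ry": 0, "rz": -0.24},
    {"tx": -0.09, "ty": -0.6, "tz": 0.03, "rx": 0, "ry": 0, "rz": -0.24},
    {"tx": -0.09, "ty": -0.6, "tz": 0.03, "rx": 0, "ry": 0, "rz": -0.24}
  ]
}}

```text
clock: 1.1
tcp_pos: [380.9, 159.5, 227.1]
tool_rot: [[-0.55, -0.835, -0.0], [-0.835, 0.55, 0.0], [0.0, 0.0, -1.0]]
ft_force: [0.5, -0.1, 0.1]
gripper_width: 85.2
grip_force: 0.0
```

```bash
python3 p.py 510.5 -70.3 215 200.4
```

```text
t [ 0.3017 -0.5864  0.0301] r [ 1.000e-04  0.000e+00 -2.986e-01] rows 7.0
1.1 j [ 0.217  0.087 -0.549  0.935  0.    -0.772] tcp [380.9 159.5 227.1] ya 146.65 F [ 0.5 -0.1  0.1] M [ 0.06 -0.03  0.03] w 85.2 0.0
```

Call:
{"fn": "play_rows", "kwargs": {
  "moves": [
    {"tx": 0.28, "ty": -0.54, "tz": 0.03, "rx": 0, "ry": 0, "rz": -0.28},
    {"tx": 0.28, "ty": -0.54, "tz": 0.03, "rx": 0, "ry": 0, "rz": -0.28},
    {"tx": 0.28, "ty": -0.54, "tz": 0.03, "rx": 0, "ry": 0, "rz": -0.28},
    {"tx": 0.28, "ty": -0.54, "tz": 0.03, "rx": 0, "ry": 0, "rz": -0.28},
    {"tx": 0.28, "ty": -0.54, "tz": 0.03, "rx": 0, "ry": 0, "rz": -0.28}
  ]
}}

```text
clock: 1.6
tcp_pos: [487.9, -33.2, 216.2]
tool_rot: [[0.081, -0.997, -0.0], [-0.997, -0.081, 0.0], [-0.0, 0.0, -1.0]]
ft_force: [0.7, 0.4, 0.5]
gripper_width: 85.1
grip_force: 0.0
```

```bash
python3 p.py 510.5 -70.3 215 200.4
```

```text
t [ 0.097  -0.0489  0.0028] r [ 0.0001  0.0001 -0.0875] rows 2.0
1.6 j [-0.219  0.238 -0.394  0.94   0.    -1.871] tcp [487.9 -33.2 216.2] ya -175.35 F [0.7 0.4 0.5] M [ 0.08 -0.04  0.04] w 85.1 0.0
```

Call:
{"fn": "play_rows", "kwargs": {
  "moves": [
    {"tx": 0, "ty": 0, "tz": 0, "rx": 0, "ry": 0, "rz": 0},
    {"tx": 0, "ty": 0, "tz": 0, "rx": 0, "ry": 0, "rz": 0}
  ]
}}

```text
clock: 1.8
tcp_pos: [487.2, -32.3, 215.8]
tool_rot: [[0.072, -0.997, -0.002], [-0.997, -0.072, 0.001], [-0.001, 0.002, -1.0]]
ft_force: [-0.6, 0.9, -0.3]
gripper_width: 85.6
grip_force: 0.0
```

```bash
python3 p.py 510.5 -70.3 215 200.4
```

```text
t [ 0.0991 -0.0514  0.0018] r [ 0.0005  0.0004 -0.0904] rows 2.0
1.8 j [-0.218  0.238 -0.395  0.94   0.    -1.86 ] tcp [487.2 -32.3 215.8] ya -175.87 F [-0.6  0.9 -0.3] M [0.06 0.07 0.03] w 85.6 0.0
```

Call:
{"fn": "play_rows", "kwargs": {
  "moves": [
    {"tx": 0.099, "ty": -0.051, "tz": 0.0, "rx": 0, "ry": 0, "rz": -0.09},
    {"tx": 0.099, "ty": -0.051, "tz": 0.0, "rx": 0, "ry": 0, "rz": -0.09},
    {"tx": 0.099, "ty": -0.051, "tz": 0.0, "rx": 0, "ry": 0, "rz": -0.09},
    {"tx": 0.099, "ty": -0.051, "tz": 0.0, "rx": 0, "ry": 0, "rz": -0.09}
  ]
}}

```text
clock: 2.2
tcp_pos: [509.9, -68.0, 216.3]
tool_rot: [[0.349, -0.937, -0.001], [-0.937, -0.349, 0.001], [-0.001, 0.001, -1.0]]
ft_force: [-0.1, 0.8, -0.4]
gripper_width: 85.4
grip_force: 0.0
```

```bash
python3 p.py 510.5 -70.3 215 200.4; cat >> h.py <<'E'
def wray(c,o,uv,z):
    H=np.array(c["hand_eye"]); R=np.array(o["tool_rot"]); d=np.linalg.inv(c["camera_matrix"])@np.array([uv[0],uv[1],1.])
    p0=R@H[:3,3]+o["tcp_pos"]; d=R@H[:3,:3]@d; return (p0+d*(z-p0[2])/d[2])[:2]
E
python3 - <<'E'
from h import *; from station import ctrl,capture; import pickle
o=ctrl.observe(); c=capture("wrist"); pickle.dump((o,c),open("w1.pkl","wb")); cv2.imwrite("pics/w1.png",c["frame"])
E
```

```text
t [0.0058 0.0005 0.0032] r [0.0003 0.0003 0.0002] rows 1.0
2.2 j [-0.276  0.284 -0.33   0.958  0.    -2.204] tcp [509.9 -68.  216.3] ya -159.57 F [-0.1  0.8 -0.4] M [-0.02  0.02  0.06] w 85.4 0.0
```

View pics/w1.png

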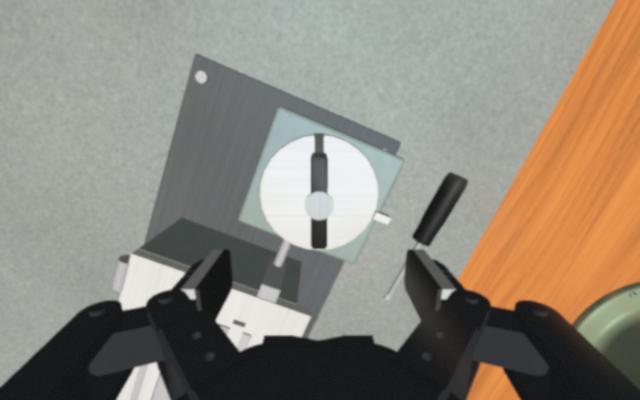

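```bash
python3 - <<'E'
from h import *; import pickle
o,c=pickle.load(open("w1.pkl","rb")); f=c["frame"]; g=f.min(2)
m=(g>205).astype(np.uint8); m[:, :240]=0; m[:,400:]=0; m[255:]=0;m[:120]=0
k,_=cv2.findContours(m,0,2); k=max(k,key=cv2.contourArea); h=cv2.convexHull(k)
W=np.array([wray(c,o,p[0],87) for p in h],np.float32); print("disc",cv2.minEnclosingCircle(W),cv2.fitEllipse(W))
b=(f.max(2)<90).astype(np.uint8); b[:150]=0;b[252:]=0;b[:,:295]=0;b[:,345:]=0
p=np.argwhere(b)[:,::-1]; W=np.array([wray(c,o,q,117) for q in p]); r=cv2.minAreaRect(W.astype(np.float32)); e,v=np.linalg.eigh(np.cov(W.T)); print("rib",r,"dir",np.degrees(np.arctan2(v[1,1],v[0,1])))
s=pickle.load(open("c0.pkl","rb"))["side"]["frame"]; cv2.imwrite("pics/s.png",cv2.resize(s[225:330,285:395],None,fx=5,fy=5,interpolation=cv2.INTER_CUBIC))
E
```

```text
disc ((508.5263366699219, -70.6878662109375), 53.94218826293945) ((508.51507568359375, -71.01085662841797), (107.03701782226562, 107.16016387939453), 118.72168731689453)
rib ((509.94439697265625, -73.3477783203125), (11.005871772766113, 80.63851165771484), 20.801103591918945) dir 110.91166079373205
```

View pics/s.png

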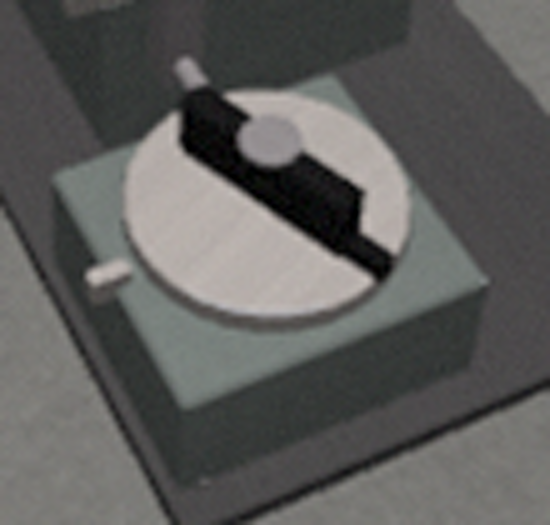

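```bash
python3 p.py 509.5 -71.2 104 -159.3
```

```text
t [0.0071 0.0037 0.281 ] r [ 0.0002  0.0003 -0.0013] rows 3.0
2.25 j [-0.276  0.284 -0.33   0.958  0.    -2.204] tcp [510.  -68.1 216.4] ya -159.53 F [0.1 0.5 0.5] M [ 0.02 -0.05 -0.01] w 85.2 0.0
```

Call:
{"fn": "play_rows", "kwargs": {
  "moves": [
    {"tx": 0.007, "ty": 0.004, "tz": 0.12, "rx": 0, "ry": 0, "rz": -0.001},
    {"tx": 0.007, "ty": 0.004, "tz": 0.22, "rx": 0, "ry": 0, "rz": -0.001},
    {"tx": 0.007, "ty": 0.004, "tz": 0.28, "rx": 0, "ry": 0, "rz": -0.001},
    {"tx": 0.007, "ty": 0.004, "tz": 0.28, "rx": 0, "ry": 0, "rz": -0.001},
    {"tx": 0.007, "ty": 0.004, "tz": 0.28, "rx": 0, "ry": 0, "rz": -0.001}
  ]
}}

```text
clock: 2.75
tcp_pos: [510.2, -72.0, 105.0]
tool_rot: [[0.354, -0.935, -0.001], [-0.935, -0.354, 0.0], [-0.0, 0.0, -1.0]]
ft_force: [-0.5, -0.2, 0.4]
gripper_width: 85.2
grip_force: 0.0
```

Call:
{"fn": "play_rows", "kwargs": {
  "moves": [
    {"tx": 0, "ty": 0, "tz": 0, "rx": 0, "ry": 0, "rz": 0},
    {"tx": 0, "ty": 0, "tz": 0, "rx": 0, "ry": 0, "rz": 0},
    {"tx": 0, "ty": 0, "tz": 0, "rx": 0, "ry": 0, "rz": 0},
    {"tx": 0, "ty": 0, "tz": 0, "rx": 0, "ry": 0, "rz": 0},
    {"tx": 0, "ty": 0, "tz": 0, "rx": 0, "ry": 0, "rz": 0}
  ],
  "claw": -1
}}

```text
clock: 3.25
tcp_pos: [511.0, -72.8, 105.0]
tool_rot: [[0.353, -0.936, 0.001], [-0.936, -0.353, 0.0], [0.0, -0.001, -1.0]]
ft_force: [-5.6, 3.1, 14.0]
gripper_width: 12.8
grip_force: 61.3
```

```bash
python3 p.py 509.5 -71.2 104 -159.3
```

```text
t [-0.0049  0.002   0.0026] r [-0.0004 -0.0001 -0.0001] rows 1.0
3.25 j [-2.850e-01  4.060e-01 -4.740e-01  6.890e-01  1.000e-03 -2.217e+00] tcp [511.  -72.8 105. ] ya -159.31 F [-5.6  3.1 14. ] M [ 0.65  1.58 -0.1 ] w 12.8 61.26882255077362
```

Call:
{"fn": "play_rows", "kwargs": {
  "moves": [
    {"tx": 0, "ty": 0, "tz": -0.004, "rx": 0, "ry": 0, "rz": 0.03},
    {"tx": 0, "ty": 0, "tz": -0.004, "rx": 0, "ry": 0, "rz": 0.07},
    {"tx": 0, "ty": 0, "tz": -0.004, "rx": 0, "ry": 0, "rz": 0.11},
    {"tx": 0, "ty": 0, "tz": -0.004, "rx": 0, "ry": 0, "rz": 0.15},
    {"tx": 0, "ty": 0, "tz": -0.004, "rx": 0, "ry": 0, "rz": 0.19}
  ]
}}

```text
clock: 3.75
tcp_pos: [509.6, -72.8, 105.1]
tool_rot: [[-0.238, -0.971, -0.002], [-0.971, 0.238, 0.0], [0.0, 0.002, -1.0]]
ft_force: [0.4, -1.4, -6.3]
gripper_width: 13.1
grip_force: 61.1
```

```bash
python3 p.py 509.5 -71.2 104 87.8
```

```text
t [-0.0038  0.0012  0.0028] r [ 4.000e-04 -5.000e-04  4.356e-01] rows 10.0
3.75 j [-2.850e-01  4.060e-01 -4.740e-01  6.930e-01 -1.000e-03 -1.615e+00] tcp [509.6 -72.8 105.1] ya 166.2 F [ 0.4 -1.4 -6.3] M [-0.22 -0.16  0.18] w 13.1 61.100943088531494
```

Call:
{"fn": "play_rows", "kwargs": {
  "moves": [
    {"tx": 0, "ty": 0, "tz": 0.002, "rx": 0, "ry": 0, "rz": 0.04},
    {"tx": 0, "ty": 0, "tz": 0.002, "rx": 0, "ry": 0, "rz": 0.08},
    {"tx": 0, "ty": 0, "tz": 0.002, "rx": 0, "ry": 0, "rz": 0.12},
    {"tx": 0, "ty": 0, "tz": 0.002, "rx": 0, "ry": 0, "rz": 0.16},
    {"tx": 0, "ty": 0, "tz": 0.002, "rx": 0, "ry": 0, "rz": 0.2}
  ]
}}

```text
clock: 4.25
tcp_pos: [508.5, -72.1, 105.1]
tool_rot: [[-0.763, -0.646, -0.003], [-0.646, 0.763, 0.001], [0.002, 0.003, -1.0]]
ft_force: [-5.5, 2.0, 5.1]
gripper_width: 12.7
grip_force: 62.6
```

```bash
python3 p.py 509.5 -71.2 104 87.8
```

```text
t [-0.0033  0.0002  0.0026] r [ 0.0007 -0.0009  0.2357] rows 5.0
4.25 j [-0.285  0.405 -0.476  0.694  0.    -0.987] tcp [508.5 -72.1 105.1] ya 130.23 F [-5.5  2.   5.1] M [0.33 0.8  0.13] w 12.7 62.62863636016846
```

Call:
{"fn": "play_rows", "kwargs": {
  "moves": [
    {"tx": 0, "ty": 0, "tz": 0, "rx": 0, "ry": 0, "rz": 0.045},
    {"tx": 0, "ty": 0, "tz": 0, "rx": 0, "ry": 0, "rz": 0.09},
    {"tx": 0, "ty": 0, "tz": 0, "rx": 0, "ry": 0, "rz": 0.135},
    {"tx": 0, "ty": 0, "tz": 0, "rx": 0, "ry": 0, "rz": 0.18},
    {"tx": 0, "ty": 0, "tz": 0, "rx": 0, "ry": 0, "rz": 0.22}
  ]
}}

```text
clock: 4.75
tcp_pos: [508.0, -70.8, 105.0]
tool_rot: [[-1.0, -0.011, -0.004], [-0.011, 1.0, 0.004], [0.004, 0.004, -1.0]]
ft_force: [-5.7, 6.2, 5.9]
gripper_width: 12.7
grip_force: 62.9
```

Call:
{"fn": "play_rows", "kwargs": {
  "moves": [
    {"tx": 0, "ty": 0, "tz": 0, "rx": 0, "ry": 0, "rz": 0.015},
    {"tx": 0, "ty": 0, "tz": 0, "rx": 0, "ry": 0, "rz": 0.015},
    {"tx": 0, "ty": 0, "tz": 0, "rx": 0, "ry": 0, "rz": 0.015}
  ]
}}

```text
clock: 5.05
tcp_pos: [508.0, -70.7, 105.0]
tool_rot: [[-1.0, 0.031, -0.004], [0.031, 1.0, 0.004], [0.004, 0.004, -1.0]]
ft_force: [-5.9, 6.9, 5.8]
gripper_width: 12.8
grip_force: 62.9
```

```bash
python3 p.py 509.5 -71.2 104 87.8
python3 - <<'E'
from h import *; from station import ctrl,capture
cs={}
for n in("side",): 
    c=capture(n); cv2.imwrite("pics/s2.png",cv2.resize(c["frame"][160:340,230:430],None,fx=3,fy=3))
E
```

```text
t [-0.0038 -0.0012  0.0025] r [ 0.0013 -0.0013  0.0024] rows 1.0
5.05 j [-0.284  0.405 -0.476  0.695  0.003 -0.253] tcp [508.  -70.7 105. ] ya 88.23 F [-5.9  6.9  5.8] M [ 0.98  0.92 -0.12] w 12.8 62.91901230812073
```

Call:
{"fn": "play_rows", "kwargs": {
  "moves": [
    {"tx": 0, "ty": 0, "tz": 0, "rx": 0, "ry": 0, "rz": 0},
    {"tx": 0, "ty": 0, "tz": 0, "rx": 0, "ry": 0, "rz": 0},
    {"tx": 0, "ty": 0, "tz": 0, "rx": 0, "ry": 0, "rz": 0},
    {"tx": 0, "ty": 0, "tz": 0, "rx": 0, "ry": 0, "rz": 0},
    {"tx": 0, "ty": 0, "tz": 0, "rx": 0, "ry": 0, "rz": 0}
  ],
  "claw": 1
}}

```text
clock: 5.6
tcp_pos: [510.6, -72.9, 105.3]
tool_rot: [[-0.999, 0.032, 0.0], [0.032, 0.999, -0.0], [-0.0, -0.0, -1.0]]
ft_force: [0.1, 0.4, 0.6]
gripper_width: 83.5
grip_force: 0.0
```

Call:
{"fn": "play_rows", "kwargs": {
  "moves": [
    {"tx": 0, "ty": 0, "tz": -0.1, "rx": 0, "ry": 0, "rz": 0},
    {"tx": 0, "ty": 0, "tz": -0.2, "rx": 0, "ry": 0, "rz": 0},
    {"tx": 0, "ty": 0, "tz": -0.28, "rx": 0, "ry": 0, "rz": 0},
    {"tx": 0, "ty": 0, "tz": -0.28, "rx": 0, "ry": 0, "rz": 0},
    {"tx": 0, "ty": 0, "tz": -0.28, "rx": 0, "ry": 0, "rz": 0}
  ]
}}

```text
clock: 6.1
tcp_pos: [510.8, -72.9, 217.8]
tool_rot: [[-1.0, 0.032, 0.002], [0.032, 1.0, -0.001], [-0.002, -0.001, -1.0]]
ft_force: [-0.8, -0.5, -0.3]
gripper_width: 85.1
grip_force: 0.0
```

```bash
python3 p.py 509.5 -71.2 216 87.8
python3 - <<'E'
from h import *; from station import ctrl,capture; import pickle
o=ctrl.observe(); c=capture("wrist"); pickle.dump((o,c),open("w2.pkl","wb")); f=c["frame"]; cv2.imwrite("pics/w2.png",f); g=f.min(2)
b=(f.max(2)<90).astype(np.uint8); b[:140]=0;b[255:]=0;b[:,:270]=0;b[:,370:]=0
n,l,s,ce=cv2.connectedComponentsWithStats(b)
for i in range(1,n):
    if s[i,4]>50: print(s[i])
p=np.argwhere(b)[:,::-1]; W=np.array([wray(c,o,q,117) for q in p]); r=cv2.minAreaRect(W.astype(np.float32)); e,v=np.linalg.eigh(np.cov(W.T)); print("rib",r,"dir",np.degrees(np.arctan2(v[1,1],v[0,1])))
E
```

```text
t [0.0035 0.0042 0.0044] r [-0.0002  0.0006  0.0022] rows 1.0
6.1 j [-0.285  0.283 -0.327  0.959 -0.    -0.253] tcp [510.8 -72.9 217.8] ya 88.19 F [-0.8 -0.5 -0.3] M [-0.01  0.03 -0.01] w 85.1 0.0
[314 140  15  53 439]
[314 221  14  28 378]
rib ((500.3111877441406, -70.26847076416016), (11.082423210144043, 90.41002655029297), 87.99034881591797) dir 177.76600474830977
```

View pics/w2.png

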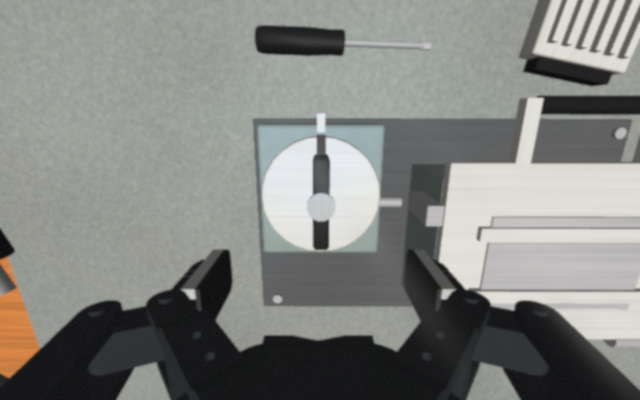

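```bash
python3 p.py 437.5 146.7 205 178
```

```text
t [0.1984 0.5424 0.0294] r [ 2.000e-04 -1.000e-04 -4.989e-01] rows 11.0
6.15 j [-0.285  0.284 -0.328  0.959 -0.    -0.253] tcp [510.  -72.7 216.7] ya 88.19 F [-0.7  0.6 -0.1] M [ 0.01 -0.01  0.  ] w 85.4 0.0
```

Call:
{"fn": "play_rows", "kwargs": {
  "moves": [
    {"tx": 0.2, "ty": 0.54, "tz": 0.02, "rx": 0, "ry": 0, "rz": -0.5},
    {"tx": 0.2, "ty": 0.54, "tz": 0.02, "rx": 0, "ry": 0, "rz": -0.5},
    {"tx": 0.2, "ty": 0.54, "tz": 0.02, "rx": 0, "ry": 0, "rz": -0.5},
    {"tx": 0.2, "ty": 0.54, "tz": 0.02, "rx": 0, "ry": 0, "rz": -0.5},
    {"tx": 0.2, "ty": 0.54, "tz": 0.02, "rx": 0, "ry": 0, "rz": -0.5}
  ],
  "claw": 0
}}

```text
clock: 6.65
tcp_pos: [434.3, 147.9, 207.4]
tool_rot: [[-0.747, -0.665, -0.004], [-0.665, 0.747, 0.0], [0.003, 0.003, -1.0]]
ft_force: [0.8, -0.6, -0.6]
gripper_width: 42.4
grip_force: 0.0
```

```bash
python3 p.py 437.5 146.7 205 178
```

```text
t [-0.004  -0.0077  0.0059] r [ 0.0012 -0.0006 -0.2575] rows 6.0
6.65 j [ 0.167  0.194 -0.476  0.906  0.001 -0.56 ] tcp [434.3 147.9 207.4] ya 131.65 F [ 0.8 -0.6 -0.6] M [-0.01 -0.05  0.03] w 42.4 0.0
```

Call:
{"fn": "play_rows", "kwargs": {
  "moves": [
    {"tx": 0, "ty": 0, "tz": 0, "rx": 0, "ry": 0, "rz": -0.23},
    {"tx": 0, "ty": 0, "tz": 0, "rx": 0, "ry": 0, "rz": -0.23},
    {"tx": 0, "ty": 0, "tz": 0, "rx": 0, "ry": 0, "rz": -0.23},
    {"tx": 0, "ty": 0, "tz": 0, "rx": 0, "ry": 0, "rz": -0.23},
    {"tx": 0, "ty": 0, "tz": 0, "rx": 0, "ry": 0, "rz": -0.23}
  ]
}}

```text
clock: 7.15
tcp_pos: [435.9, 145.5, 207.4]
tool_rot: [[-0.124, -0.992, -0.003], [-0.992, 0.124, -0.001], [0.001, 0.003, -1.0]]
ft_force: [0.4, -0.3, -0.5]
gripper_width: 42.7
grip_force: 0.0
```

```bash
python3 p.py 437.5 146.7 205 178
python3 - <<'E'
from h import *; from station import ctrl,capture; import pickle
o=ctrl.observe(); c=capture("wrist"); pickle.dump((o,c),open("w3.pkl","wb")); cv2.imwrite("pics/w3.png",c["frame"])
E
```

```text
t [-0.0034 -0.0036  0.0061] r [ 0.0011 -0.0003 -0.0284] rows 1.0
7.15 j [ 0.161  0.195 -0.474  0.906 -0.    -1.285] tcp [435.9 145.5 207.4] ya 172.89 F [ 0.4 -0.3 -0.5] M [ 0.01 -0.02  0.  ] w 42.7 0.0
```

View pics/w3.png

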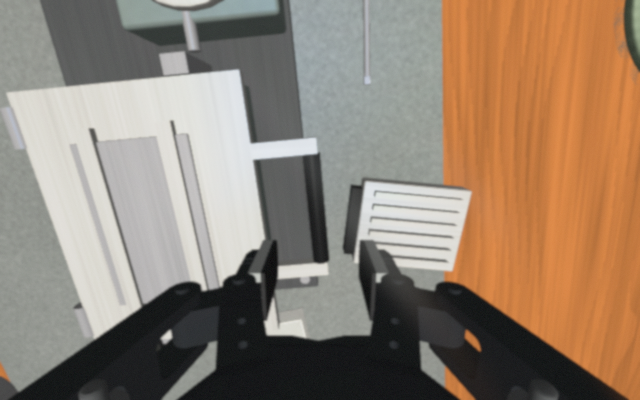

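```bash
python3 - <<'E'
from h import *; import pickle
o,c=pickle.load(open("w3.pkl","rb")); f=c["frame"]
b=(f.max(2)<45).astype(np.uint8); b[:153]=0;b[264:]=0;b[:,:295]=0;b[:,335:]=0
p=np.argwhere(b)[:,::-1]; W=np.array([wray(c,o,q,109) for q in p]); print(len(p),cv2.minAreaRect(W.astype(np.float32)),W.mean(0))
for uv in((312,155),(322,262),(284,149),(288,270),(317,208)): print(uv,wray(c,o,uv,107))
E
python3 p.py 437.5 146.7 101 178
```

```text
843 ((436.2038879394531, 156.64028930664062), (72.22826385498047, 11.517268180847168), 88.33753204345703) [436.81476356 163.26799407]
(312, 155) [433.21135926 102.44728662]
(322, 262) [436.53040095 194.73220893]
(284, 149) [454.1430738  95.1680465]
(288, 270) [466.87473113 198.63103604]
(317, 208) [434.73078604 145.75616251]
t [-0.0037 -0.0044  0.2662] r [ 0.0011 -0.0003 -0.0275] rows 3.0
7.2 j [ 0.161  0.195 -0.474  0.906 -0.    -1.288] tcp [435.9 145.5 207.5] ya 173.04 F [-0.2  0.  -0.7] M [ 0.   -0.06  0.01] w 42.7 0.0
```

Call:
{"fn": "play_rows", "kwargs": {
  "moves": [
    {"tx": -0.004, "ty": -0.003, "tz": 0.06, "rx": 0, "ry": 0, "rz": -0.028},
    {"tx": -0.004, "ty": -0.003, "tz": 0.15, "rx": 0, "ry": 0, "rz": -0.028},
    {"tx": -0.004, "ty": -0.003, "tz": 0.22, "rx": 0, "ry": 0, "rz": -0.028},
    {"tx": -0.004, "ty": -0.003, "tz": 0.264, "rx": 0, "ry": 0, "rz": -0.028},
    {"tx": -0.004, "ty": -0.003, "tz": 0.264, "rx": 0, "ry": 0, "rz": -0.028}
  ]
}}

```text
clock: 7.7
tcp_pos: [435.3, 146.5, 100.4]
tool_rot: [[-0.044, -0.999, -0.007], [-0.999, 0.044, -0.001], [0.002, 0.007, -1.0]]
ft_force: [-0.5, -0.2, -0.4]
gripper_width: 42.5
grip_force: 0.0
```

Call:
{"fn": "play_rows", "kwargs": {
  "moves": [
    {"tx": 0, "ty": 0, "tz": 0, "rx": 0, "ry": 0, "rz": 0},
    {"tx": 0, "ty": 0, "tz": 0, "rx": 0, "ry": 0, "rz": 0},
    {"tx": 0, "ty": 0, "tz": 0, "rx": 0, "ry": 0, "rz": 0},
    {"tx": 0, "ty": 0, "tz": 0, "rx": 0, "ry": 0, "rz": 0}
  ],
  "claw": -1
}}

```text
clock: 8.1
tcp_pos: [437.4, 147.2, 104.2]
tool_rot: [[-0.042, -0.999, -0.002], [-0.999, 0.042, 0.0], [-0.0, 0.002, -1.0]]
ft_force: [-6.2, 0.6, 4.6]
gripper_width: 11.7
grip_force: 58.6
```

```bash
python3 p.py 436.8 147 101 178
```

```text
t [0.0007 0.0014 0.0079] r [ 0.0005  0.0001 -0.0021] rows 1.0
8.1 j [ 1.640e-01  3.230e-01 -6.100e-01  6.390e-01  1.000e-03 -1.365e+00] tcp [437.4 147.2 104.2] ya 177.61 F [-6.2  0.6  4.6] M [0.04 1.12 0.  ] w 11.7 58.567421436309814
```

Call:
{"fn": "play_rows", "kwargs": {
  "moves": [
    {"tx": 0, "ty": 0, "tz": -0.012, "rx": 0, "ry": 0, "rz": 0},
    {"tx": 0, "ty": -0.0007, "tz": -0.027, "rx": 0, "ry": 0, "rz": 0},
    {"tx": 0, "ty": -0.0027, "tz": -0.0537, "rx": 0, "ry": 0, "rz": 0},
    {"tx": 0, "ty": -0.0027, "tz": -0.0537, "rx": 0, "ry": 0, "rz": 0}
  ]
}}

```text
clock: 8.5
tcp_pos: [438.5, 147.2, 126.4]
tool_rot: [[-0.041, -0.999, -0.002], [-0.999, 0.041, 0.0], [-0.0, 0.002, -1.0]]
ft_force: [-6.5, 1.3, -0.1]
gripper_width: 12.1
grip_force: 58.9
```

```bash
cat >> p.py <<'E'
P=np.array(o["tcp_pos"]); x=(652.4-P[0]); print("phi from x %.3f from z(104) %.3f"%(np.arccos(np.clip(x/215,-1,1)),np.arcsin(np.clip((P[2]-104)/215,-1,1))))
for k in range(1,6):
    b=v[4] if len(v)>4 else 0; 
    f=lambda a:np.array([-.5375*(1-np.cos(a)),-.5375*np.sin(a)])
    s=v[5] if len(v)>5 else .05
    print("ty,tz to %.2f"%(b+s*k),(f(b+s*k)-f(b)).round(4))
E
python3 p.py 436.8 147 101 178 0.1
```

```text
t [0.0007 0.0041 0.0634] r [ 0.0006  0.0001 -0.0021] rows 1.0
8.5 j [ 1.640e-01  2.930e-01 -5.820e-01  6.980e-01  1.000e-03 -1.366e+00] tcp [438.5 147.2 126.4] ya 177.62 F [-6.5  1.3 -0.1] M [0.15 1.38 0.07] w 12.1 58.90157461166382
phi from x 0.101 from z(104) 0.104
ty,tz to 0.15 [-0.0034 -0.0267]
ty,tz to 0.20 [-0.008  -0.0531]
ty,tz to 0.25 [-0.014  -0.0793]
ty,tz to 0.30 [-0.0213 -0.1052]
ty,tz to 0.35 [-0.0299 -0.1306]
```

Call:
{"fn": "play_rows", "kwargs": {
  "moves": [
    {"tx": 0, "ty": -0.0034, "tz": -0.0267, "rx": 0, "ry": 0, "rz": 0},
    {"tx": 0, "ty": -0.008, "tz": -0.0531, "rx": 0, "ry": 0, "rz": 0},
    {"tx": 0, "ty": -0.014, "tz": -0.0793, "rx": 0, "ry": 0, "rz": 0},
    {"tx": 0, "ty": -0.0213, "tz": -0.1052, "rx": 0, "ry": 0, "rz": 0},
    {"tx": 0, "ty": -0.0299, "tz": -0.1306, "rx": 0, "ry": 0, "rz": 0}
  ]
}}

```text
clock: 9.0
tcp_pos: [450.7, 146.8, 178.7]
tool_rot: [[-0.041, -0.999, -0.001], [-0.999, 0.041, 0.001], [-0.0, 0.002, -1.0]]
ft_force: [-6.7, 1.8, 1.7]
gripper_width: 11.9
grip_force: 59.2
```

```bash
python3 p.py 436.8 147 101 178 0.35
```

```text
t [0.001  0.0344 0.1944] r [ 0.0005  0.0002 -0.0021] rows 2.0
9.0 j [ 1.580e-01  2.480e-01 -4.850e-01  8.390e-01  1.000e-03 -1.371e+00] tcp [450.7 146.8 178.7] ya 177.63 F [-6.7  1.8  1.7] M [0.24 1.24 0.09] w 11.9 59.163233041763306
phi from x 0.354 from z(104) 0.355
ty,tz to 0.40 [-0.0098 -0.025 ]
ty,tz to 0.45 [-0.0209 -0.0495]
ty,tz to 0.50 [-0.0332 -0.0734]
ty,tz to 0.55 [-0.0467 -0.0966]
ty,tz to 0.60 [-0.0613 -0.1192]
```

Tracks the arc well.

Call:
{"fn": "play_rows", "kwargs": {
  "moves": [
    {"tx": 0, "ty": -0.0098, "tz": -0.025, "rx": 0, "ry": 0, "rz": 0},
    {"tx": 0, "ty": -0.0209, "tz": -0.0495, "rx": 0, "ry": 0, "rz": 0},
    {"tx": 0, "ty": -0.0332, "tz": -0.0734, "rx": 0, "ry": 0, "rz": 0},
    {"tx": 0, "ty": -0.0467, "tz": -0.0966, "rx": 0, "ry": 0, "rz": 0},
    {"tx": 0, "ty": -0.0613, "tz": -0.1192, "rx": 0, "ry": 0, "rz": 0}
  ]
}}

```text
clock: 9.5
tcp_pos: [475.9, 145.9, 227.1]
tool_rot: [[-0.041, -0.999, 0.0], [-0.999, 0.041, 0.001], [-0.001, -0.0, -1.0]]
ft_force: [-5.6, 2.6, 3.0]
gripper_width: 12.0
grip_force: 59.3
```

```bash
python3 p.py 436.8 147 101 178 0.6
```

```text
t [0.0017 0.0979 0.3152] r [-0.0001  0.0003 -0.0021] rows 3.0
9.5 j [ 1.490e-01  2.440e-01 -3.560e-01  9.710e-01  1.000e-03 -1.381e+00] tcp [475.9 145.9 227.1] ya 177.63 F [-5.6  2.6  3. ] M [0.37 1.09 0.11] w 12.0 59.30108428001404
phi from x 0.608 from z(104) 0.609
ty,tz to 0.65 [-0.0157 -0.0218]
ty,tz to 0.70 [-0.0325 -0.0428]
ty,tz to 0.75 [-0.0503 -0.0629]
ty,tz to 0.80 [-0.0691 -0.0821]
ty,tz to 0.85 [-0.0889 -0.1003]
```

Call:
{"fn": "play_rows", "kwargs": {
  "moves": [
    {"tx": 0, "ty": -0.0157, "tz": -0.0218, "rx": 0, "ry": 0, "rz": 0},
    {"tx": 0, "ty": -0.0325, "tz": -0.0428, "rx": 0, "ry": 0, "rz": 0},
    {"tx": 0, "ty": -0.0503, "tz": -0.0629, "rx": 0, "ry": 0, "rz": 0},
    {"tx": 0, "ty": -0.0691, "tz": -0.0821, "rx": 0, "ry": 0, "rz": 0},
    {"tx": 0, "ty": -0.0889, "tz": -0.1003, "rx": 0, "ry": 0, "rz": 0}
  ]
}}

```text
clock: 10.0
tcp_pos: [513.0, 144.7, 268.0]
tool_rot: [[-0.041, -0.999, 0.004], [-0.999, 0.041, 0.002], [-0.002, -0.004, -1.0]]
ft_force: [-2.4, 2.4, 0.8]
gripper_width: 11.5
grip_force: 59.2
```

```bash
python3 p.py 436.8 147 101 178 0.85 0.055
```

```text
t [0.0028 0.1921 0.4167] r [-0.0012  0.0006 -0.0021] rows 4.0
10.0 j [ 1.360e-01  2.770e-01 -2.020e-01  1.088e+00  1.000e-03 -1.394e+00] tcp [513.  144.7 268. ] ya 177.63 F [-2.4  2.4  0.8] M [0.51 0.38 0.12] w 11.5 59.23504114151001
phi from x 0.865 from z(104) 0.868
ty,tz to 0.91 [-0.0227 -0.0189]
ty,tz to 0.96 [-0.0465 -0.0365]
ty,tz to 1.01 [-0.0711 -0.0528]
ty,tz to 1.07 [-0.0967 -0.0677]
ty,tz to 1.12 [-0.123  -0.0812]
```

Call:
{"fn": "play_rows", "kwargs": {
  "moves": [
    {"tx": 0, "ty": -0.0227, "tz": -0.0189, "rx": 0, "ry": 0, "rz": 0},
    {"tx": 0, "ty": -0.0465, "tz": -0.0365, "rx": 0, "ry": 0, "rz": 0},
    {"tx": 0, "ty": -0.0711, "tz": -0.0528, "rx": 0, "ry": 0, "rz": 0},
    {"tx": 0, "ty": -0.0967, "tz": -0.0677, "rx": 0, "ry": 0, "rz": 0},
    {"tx": 0, "ty": -0.123, "tz": -0.0812, "rx": 0, "ry": 0, "rz": 0}
  ]
}}

```text
clock: 10.5
tcp_pos: [563.3, 143.0, 300.1]
tool_rot: [[-0.041, -0.999, 0.006], [-0.999, 0.041, 0.002], [-0.003, -0.006, -1.0]]
ft_force: [3.0, 4.2, -4.9]
gripper_width: 11.9
grip_force: 58.8
```

Call:
{"fn": "play_rows", "kwargs": {
  "moves": [
    {"tx": 0, "ty": 0, "tz": 0, "rx": 0, "ry": 0, "rz": 0},
    {"tx": 0, "ty": 0, "tz": 0, "rx": 0, "ry": 0, "rz": 0},
    {"tx": 0, "ty": 0, "tz": 0, "rx": 0, "ry": 0, "rz": 0}
  ]
}}

```text
clock: 10.8
tcp_pos: [561.4, 143.0, 299.1]
tool_rot: [[-0.041, -0.999, 0.003], [-0.999, 0.041, 0.002], [-0.002, -0.003, -1.0]]
ft_force: [-1.1, 5.3, 1.8]
gripper_width: 12.0
grip_force: 59.3
```

```bash
python3 p.py 436.8 147 101 178 1.125 -0.055
python3 - <<'E'
from h import *; from station import ctrl,capture
a=capture("side")["frame"]; cv2.imwrite("pics/up.png",a[0:400,100:500])
E
```

```text
t [0.0041 0.3129 0.4944] r [-0.0008  0.0008 -0.002 ] rows 5.0
10.8 j [ 0.121  0.351 -0.018  1.198  0.002 -1.409] tcp [561.4 143.  299.1] ya 177.64 F [-1.1  5.3  1.8] M [1.11 0.06 0.13] w 12.0 59.280787110328674
phi from x 1.134 from z(104) 1.137
ty,tz to 1.07 [0.0263 0.0135]
ty,tz to 1.01 [0.0518 0.0284]
ty,tz to 0.96 [0.0765 0.0447]
ty,tz to 0.91 [0.1002 0.0623]
ty,tz to 0.85 [0.123  0.0812]
```

View pics/up.png

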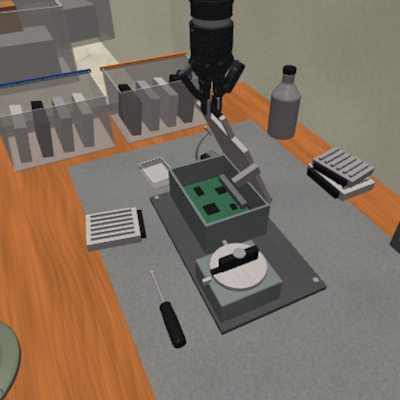

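Call:
{"fn": "play_rows", "kwargs": {
  "moves": [
    {"tx": 0, "ty": 0.0263, "tz": 0.0135, "rx": 0, "ry": 0, "rz": 0},
    {"tx": 0, "ty": 0.0518, "tz": 0.0284, "rx": 0, "ry": 0, "rz": 0},
    {"tx": 0, "ty": 0.0765, "tz": 0.0447, "rx": 0, "ry": 0, "rz": 0},
    {"tx": 0, "ty": 0.1002, "tz": 0.0623, "rx": 0, "ry": 0, "rz": 0},
    {"tx": 0, "ty": 0.121, "tz": 0.0795, "rx": 0, "ry": 0, "rz": 0}
  ]
}}

```text
clock: 11.35
tcp_pos: [511.7, 144.7, 266.9]
tool_rot: [[-0.041, -0.999, 0.001], [-0.999, 0.041, 0.001], [-0.002, -0.001, -1.0]]
ft_force: [-2.2, 4.3, 1.7]
gripper_width: 11.9
grip_force: 59.6
```

Call:
{"fn": "play_rows", "kwargs": {
  "moves": [
    {"tx": 0, "ty": 0, "tz": 0, "rx": 0, "ry": 0, "rz": 0},
    {"tx": 0, "ty": 0, "tz": 0, "rx": 0, "ry": 0, "rz": 0},
    {"tx": 0, "ty": 0, "tz": 0, "rx": 0, "ry": 0, "rz": 0},
    {"tx": 0, "ty": 0, "tz": 0, "rx": 0, "ry": 0, "rz": 0},
    {"tx": 0, "ty": 0, "tz": 0, "rx": 0, "ry": 0, "rz": 0}
  ]
}}

```text
clock: 11.85
tcp_pos: [511.9, 144.7, 267.0]
tool_rot: [[-0.041, -0.999, 0.0], [-0.999, 0.041, 0.001], [-0.002, -0.0, -1.0]]
ft_force: [-3.1, 4.8, 4.1]
gripper_width: 11.9
grip_force: 59.8
```

```bash
python3 p.py 436.8 147 101 178 | sed -n 2,3p
```

```text
11.85 j [ 1.360e-01  2.780e-01 -2.030e-01  1.089e+00  1.000e-03 -1.394e+00] tcp [511.9 144.7 267. ] ya 177.64 F [-3.1  4.8  4.1] M [0.89 0.68 0.05] w 11.9 59.82863008975983
phi from x 0.858 from z(104) 0.861
```

At about 0.86 rad, still and held.

```bash
python3 -c "
from station import ctrl; print(ctrl.job_done())"
```

```text
the job is handed in; nothing more can be done
None
```

I handed in the job at 11.9 s of the 62 s allowed. The wheel is at its mark; the cover went to about 1.135 rad and is now held still by the grab bar at about 0.86 rad. The angles are worked out from the tool position; I didn't get a verdict back.

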